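# Set the bar mat for the next order

## Task

Set up the bar mat for the next order: stand the tumbler on the cork coaster with the whisky bottle (amber, black cap) directly behind it, and the vodka bottle (clear, red cap) directly behind the shot glass. Stand the jigger, large cup up as it is, midway between the tumbler and the shot glass, and the little bitters bottle midway between the two tall bottles. Set the glassware down gently and upright, leave the shot glass where it stands, and leave the green vermouth bottle and the sweets jar alone; 'behind' means on the side away from the robot, square to the mat.

Things in the scene. Friction and masses are not known exactly. Their poses are not given: they have to be found in the camera images.
- mat: Black rubber service mat lying fixed on the bar, 230 mm (its x) by 340 mm (its y), its standing surface 6 mm above the bar, with a rim 6 mm wide rising to 10 mm above the bar; thin ribs run along its x. Origin: centre of its underside. Its +x axis points away from the robot ('behind'), its +y axis to the left; it may be turned up to 0.2 rad. What is placed on it stands on its surface, clear of the rim.
- coaster: Round cork coaster, 95 mm across and 5 mm thick, lying fixed on the front half of the mat, on its left or its right. Origin: centre of its underside; axes parallel to the mat's. A bottle behind it stands on the mat with its centre 100 mm behind the coaster's centre (80 to 120 will do).
- shot: Small empty shot glass, 49 mm across the rim, 39 mm at the foot, 60 mm high, standing loose on the mat beside the coaster (180 to 200 mm from it, centre to centre, along the mat's y). Origin: centre of its underside, z up. Axes parallel to the mat's. A bottle behind it stands on the mat with its centre 100 mm behind the shot glass's centre (80 to 120 will do).
- tumbler: Empty straight glass tumbler, upright, 58 mm across the foot, 64 mm across the rim, 85 mm high, wall 3.5 mm, 0.24 kg. Origin: centre of its underside, z up. Can be gripped across the outside of its upper half.
- whisky: Square amber whisky bottle, closed, 58 x 58 mm and 130 mm high below the shoulder, 212 mm high in all, about 0.6 kg; white label; black cylindrical cap 30 mm across from 176 to 212 mm height, a good grip. The sloping shoulder ends at 162 mm, where the neck is 25 mm across. Origin: centre of its underside, z up. 
- vodka: Round clear-glass vodka bottle, closed, 62 mm across, 140 mm high below the shoulder, 224 mm high in all, about 0.6 kg; white label with a red band; red cylindrical cap 31 mm across from 184 to 224 mm height, a good grip. The shoulder ends at 174 mm. Origin: centre of its underside, z up. 
- bitters: Little brown bitters bottle, closed, 45 mm across, 130 mm high in all, about 0.2 kg, large white label; yellow cylindrical cap 25 mm across from 101 to 130 mm height, a good grip. The shoulder ends at 96 mm. Origin: centre of its underside, z up. 
- jigger: Steel double-cone jigger (spirit measure), 108 mm high, standing on its small cup with the large open cup up: foot 37 mm across, waist 16 mm at 47 mm height, 37 mm across at 84 mm height, rim 41 mm across; 0.13 kg. Grip across the upper cup. Origin: centre of its underside, z up. 
- vermouth: Round green vermouth bottle with yellow label and green cap, 64 mm across, 230 mm high, standing on the bar: not wanted, leave it. Origin: centre of its underside, z up. 
- jar: Aqua sweets jar with a pink lid, 84 mm across, 96 mm high, standing on the bar between the robot and the mat: leave it. Origin: centre of its underside, z up. 

How it is judged:
At the end, for the whole second after the job is handed in: Tumbler on coaster (13 mm). Whisky 80-120 mm behind coaster, vodka same behind shot glass, 15 mm sideways. Jigger in line (15 mm), under 110 mm from coaster and shot. Bitters 80-120 mm behind coaster line, under 118 mm from both bottles. Upright, released, at rest; shot moved under 12 mm (horizontal distance between tumbler and coaster below 0.013 m and z of tumbler in the frame of coaster between 0.002 and 0.009 m and x of whisky in the frame of coaster between 0.08 and 0.12 m and y of whisky in the frame of coaster between -0.015 and 0.015 m and x of vodka in the frame of shot between 0.08 and 0.12 m and y of vodka in the frame of shot between -0.015 and 0.015 m and x of jigger in the frame of coaster between -0.015 and 0.015 m and horizontal distance between jigger and coaster below 0.11 m and horizontal distance between jigger and shot below 0.11 m and x of bitters in the frame of coaster between 0.08 and 0.12 m and horizontal distance between bitters and whisky below 0.118 m and horizontal distance between bitters and vodka below 0.118 m and z of whisky in the frame of mat between 0.003 and 0.01 m and z of vodka in the frame of mat between 0.003 and 0.01 m and z of bitters in the frame of mat between 0.003 and 0.01 m and z of jigger in the frame of mat between 0.003 and 0.01 m and angle between each of tumbler, whisky, vodka, bitters, jigger, shot's own z axis and vertical below 0.08 rad and linear speed of each of tumbler, whisky, vodka, bitters, jigger below 0.02 m/s and distance of shot from where it was at the start of the episode below 0.012 m); the robot touches nothing.
It fails at once if a bottle or glass is tipped over (beyond 0.6 rad) (angle between any of tumbler, whisky, vodka, bitters, vermouth, shot's own z axis and vertical above 0.6 rad).
It fails at once if a bottle or the tumbler is dropped (moves freely, out of the fingers, faster than 0.55 m/s: a fall of over 15 mm) ((linear speed of whisky above 0.55 m/s and contact force between whisky and the fingers below 0.3 N) or (linear speed of vodka above 0.55 m/s and contact force between vodka and the fingers below 0.3 N) or (linear speed of bitters above 0.55 m/s and contact force between bitters and the fingers below 0.3 N) or (linear speed of tumbler above 0.55 m/s and contact force between tumbler and the fingers below 0.3 N)).
It fails at once if the vermouth bottle or the sweets jar is moved more than 20 mm (distance of any of vermouth, jar from where it was at the start of the episode above 0.02 m).
It also fails if it takes over 134 s, if anything falls off the work surface, if the arm or the gripper's body presses on something with over 40 N, if the wrist force passes 120 N, or if a joint passes its speed limit or range.

## Robot

A 6-joint arm with a two-finger parallel gripper is mounted at the origin on the work surface. World frame = base frame: x ahead of the robot, y to its left, z up, the work surface at z = 0. Lengths are in m, angles in rad, forces in N, time in s.
With the tool pointing down it reaches from about 0.425 to 0.95 m from the base axis. Payload 3.5 kg.
Tool frame: the origin (TCP) lies at the very end of the fingers, on their centre line; the grasp point (between the pads) lies ctrl.grip_point_offset behind it (ctrl.grip_point_offset is the distance from the TCP to the grasp point, in m); z points along the fingers, y is the direction in which the jaws open and shut (so a half turn about z gives the same grasp; the last joint's range is limited). The gripper opens to 85 mm and grips with 20 to 120 N. Pads are 22 mm wide; open, the fingers measure 114 mm over their backs; the gripper's body (76 mm by 85 mm) begins 54 mm behind the grasp point. The pads swing forward as they close: fully open they stand 13 mm farther back than shut.
Start: joints at [-1.5, 0.286, 1.577, -0, 1.279, -0.15], TCP at [0.148, -0.659, 0.231] pointing down, gripper open.
Joint ranges: [-2.77, 2.77], [-0.9, 2.22], [0.21, 2.48], [-1.53, 4.67], [0.24, 2.81], [-2.84, 2.84]. Speed limits (rad/s): [2.79, 2.79, 3.14, 3.14, 3.14, 3.14].

## Interface

Orientations are given as a unit quaternion [x, y, z, w].
In Python, from plant import ctrl gives the robot as it stands.
- The arm moves only by the tool servo_tool, never from a script. Its argument "increments" is a list of rows, each a list of 5 numbers: the opening, from 0 (shut) to 1 (fully open), then the shift along the world's x, y, z in units of 40 mm (1.0 is 40 mm), then the turn about the world's z in units of 5 degrees (1.0 is 5 degrees). A call has exactly 10 rows; each row is the pose to reach, as a shift and turn from the pose measured when the call began; what a row does not reach only later rows make up. A row lasts 1/12 s, in which the tool goes at most 41.7 mm and 7.16 degrees, less where a joint would pass 70% of its speed; a pose out of reach is approached as far as the arm can. A call with a gripper value outside its range is refused whole. The fingers move at their own pace and stop on an object; "grip_force" is the grip in N (left out, the last holds). Time passes only in rows, so rows that repeat a pose let the fingers close, or fill a call up. It gives the time, the measured TCP pose, the force and the opening at its end, in the units of the state.
- ctrl.get_state(): the state, without advancing time (a new reading comes with each control period).
- ctrl.read_camera(name): name is "scene" or "top"; returns a dict with "frame" (384x512x3 uint8, red, green, blue), "K" (3x3 intrinsics, pixels), "distortion" ([k1, k2, p1, p2, k3] as OpenCV has them; the pictures are not rectified), "extrinsics" (4x4, takes a point from camera to world coordinates). Camera axes: x right, y down, z forward; pixel columns grow to the right and rows downward; lengths in m; the calibration is good to about 2 mm. A picture is of the moment at which its call begins. There is no depth.
- ctrl.sign_off(): hands the job in, once; it reports no verdict.
Trained networks look in a picture, given as the dict that the camera call returned (one of the last four; its "shot" number tells which), for a name from the list of things; names that differ only in an ending like _2 or _b are one class to them, and where a whole thing is asked for, a point or a joint stands for the part that bears it (a point fixed in the world has none). Each returns a list of dicts, best first, with "conf" (0 to 1); they miss things now and then, are a little off and sometimes report something else, mostly with a low value. They report only what shows in the picture. A call takes as long as a camera call.
- ctrl.masks_of(picture, query): "region" (384x512 bool, what is visible of it) and "extent" ([left, top, right, bottom] in pixels, round what is visible of it).
- ctrl.landmark_of(picture, query): "centre" ([row, column] in pixels: a listed point, or the origin of a listed thing).
The state is a dict: "time": time; "qpos": joint angles; "dq": joint speeds; "joint_efforts": joint torques, N m; "eef_pos": TCP position; "tcp_rot": TCP orientation; "contact_force": force on the tool from outside, world axes, zero at the start; "wrist_torque": the same for the moment, N m; "opening": opening from 0.0 (shut) to 1.0 (fully open).
Only numpy, scipy, OpenCV 4.12 (cv2) and the standard library are available. Lean on these libraries where they do the work, as an engineer would, in place of code of your own. Each camera call takes 0.05 s, during which the arm holds its last target. There are 200 camera calls.

## Working session

There is one attempt and no reset: what is moved stays moved. The work goes in short steps, Python scripts to look and compute and a tool call to move; the robot and the scene stay as the last step left them, time stands still between calls to the robot, and variables do not carry over. Pictures are saved under pics/ and viewed, about 12 in all and at most 16, crops included, and the job is handed in when it is done.

Besides the shell and the picture viewer there is one more tool, called after ">>>" in YAML: its name, and indented under it one key for each argument. servo_tool: Moves the arm, as the interface text tells. Its arguments: {"type":"object","properties":{"increments":{"type":"array"},"grip_force":{"type":"number"}},"required":["increments"]}

```bash
ls; mkdir -p pics
cat > h.py <<'E'
import numpy as np, cv2
from plant import ctrl
def ray(pic,row,col):
    u=cv2.undistortPoints(np.array([[[col,row]]],float),pic["K"],np.array(pic["distortion"],float))[0,0]
    E=np.array(pic["extrinsics"]); d=E[:3,:3]@np.array([u[0],u[1],1]); return E[:3,3],d
def at(pic,row,col,z):
    o,d=ray(pic,row,col); return o+d*(z-o[2])/d[2]
def proj(pic,P):
    E=np.linalg.inv(np.array(pic["extrinsics"])); r=cv2.Rodrigues(E[:3,:3])[0]
    return cv2.projectPoints(np.array(P,float).reshape(-1,3),r,E[:3,3],pic["K"],np.array(pic["distortion"],float))[0][:,0]
def save(pic,name): cv2.imwrite(f"pics/{name}.png",pic["frame"][:,:,::-1])
E
cat > m.py <<'E'
from h import *
Z=dict(mat=0,coaster=.006,shot=.006)
for c in ("top","scene"):
    p=ctrl.read_camera(c); save(p,c+"0"); print(c,np.round(np.array(p["extrinsics"])[:3],3).tolist())
    for n in "mat coaster shot tumbler whisky vodka bitters jigger vermouth jar".split():
        l=ctrl.landmark_of(p,n); m=ctrl.masks_of(p,n)
        for k in l[:2]: print(n,round(k["conf"],2),np.round(k["centre"],1),np.round(at(p,*k["centre"],Z.get(n,0)),4)[:2])
        for k in m[:1]: print("   ext",np.round(k["extent"],0),round(k["conf"],2))
s=ctrl.get_state(); print(s, ctrl.grip_point_offset)
E
python3 m.py
```

```text
pics
top [[0.016, -0.997, 0.081, 0.392], [-1.0, -0.016, 0.002, -0.014], [-0.001, -0.081, -0.997, 1.251]]
mat 0.68 [163.5 258.2] [ 0.5773 -0.0029]
   ext [202. 123. 317. 207.] 0.62
coaster 0.79 [183.2 230.6] [0.5142 0.0804]
   ext [215. 167. 246. 194.] 0.86
shot 0.7 [172.9 293.5] [ 0.5491 -0.1116]
   ext [286. 165. 301. 180.] 0.73
tumbler 0.86 [199.6 397.2] [ 0.4728 -0.4283]
   ext [388. 189. 414. 215.] 0.91
whisky 0.79 [201.6 115.3] [0.4527 0.4302]
   ext [ 81. 184. 127. 214.] 0.61
vodka 0.82 [158.6 369.7] [ 0.5978 -0.3457]
   ext [359. 141. 401. 168.] 0.61
bitters 0.82 [214.9 349.8] [ 0.4237 -0.2846]
   ext [345. 209. 367. 226.] 0.73
jigger 0.71 [216.6 161.1] [0.4092 0.29  ]
jigger 0.31 [153.6 142.7] [0.6019 0.3532]
   ext [143. 207. 169. 222.] 0.55
vermouth 0.76 [154.5 146.6] [0.5993 0.3411]
   ext [115. 133. 156. 166.] 0.62
jar 0.89 [214.5 284.4] [ 0.4215 -0.0855]
   ext [269. 202. 296. 231.] 0.61
scene [[0.493, 0.554, -0.67, 1.368], [0.87, -0.307, 0.386, -0.514], [0.008, -0.773, -0.634, 0.89]]
mat 0.89 [223.  274.4] [0.5756 0.0031]
   ext [205. 181. 340. 273.] 0.64
coaster 0.76 [
[... 620 characters left out ...]
 208.] 0.91
{'time': 2.1, 'qpos': array([-1.50001270e+00,  2.86320106e-01,  1.57670515e+00, -2.63773934e-06,
        1.27861264e+00, -1.49963296e-01]), 'dq': array([-0.00096709,  0.00075923,  0.00040996,  0.00061466, -0.00071656,
       -0.00042666]), 'joint_efforts': array([ 1.59208794e-04, -4.05949903e+01, -2.92929178e+01, -1.15968624e-04,
        5.93479399e-04, -1.35225644e-06]), 'eef_pos': array([ 0.147848  , -0.65858904,  0.23130865]), 'tcp_rot': array([ 9.93914989e-01,  1.10149873e-01, -3.66496385e-07, -2.26570457e-05]), 'contact_force': array([-0.11162478,  0.32964166, -0.54128615]), 'wrist_torque': array([-0.01027167, -0.0387721 , -0.04059238]), 'opening': 0.9978638986135673} 0.0187
```

View pictures.

Run:
```python
import cv2
a=cv2.imread("pics/top0.png")[110:240,70:420]; cv2.imwrite("pics/v1.png",cv2.resize(a,None,fx=2.28,fy=2.28,interpolation=cv2.INTER_CUBIC))
a=cv2.imread("pics/scene0.png")[90:300,90:400]; cv2.imwrite("pics/v2.png",cv2.resize(a,None,fx=2.5,fy=2.5,interpolation=cv2.INTER_CUBIC))
```

```text
(no output)
```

View pics/v1.png

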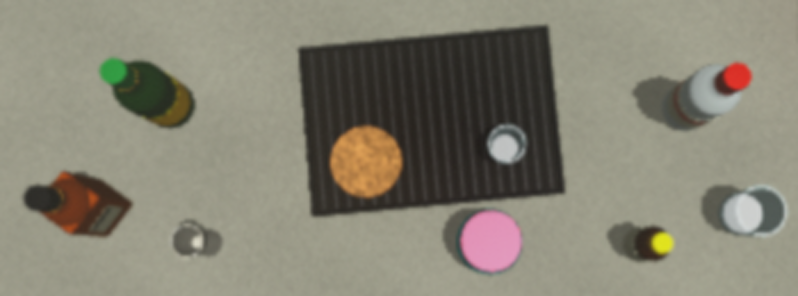

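View pics/v2.png

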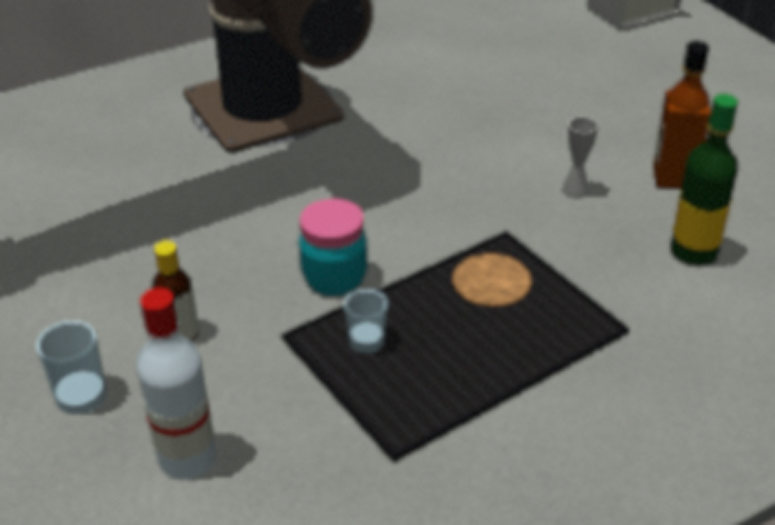

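```bash
cat > m2.py <<'E'
from h import *
from scipy.optimize import least_squares
PR=dict(tumbler=[(.029,0),(.032,.085)],jigger=[(.0185,0),(.0205,.108)],shot=[(.0195,.006),(.0245,.066)],
 whisky=[(.015,.176),(.015,.212)],vodka=[(.0155,.184),(.0155,.224)],bitters=[(.0125,.101),(.0125,.130)],coaster=[(.0475,.011)],vermouth=[(.032,0),(.032,.15),(.015,.2),(.015,.23)],jar=[(.042,0),(.042,.096)])
COL=dict(vodka=[(0,150,90),(8,255,255)],bitters=[(24,150,90),(34,255,255)])
t=np.linspace(0,2*np.pi,40)
def mask(p,n):
    m=ctrl.masks_of(p,n)
    if n in COL or n=="whisky":
        E=m[0]["extent"] if m else None
        if n=="whisky":
            g=p["frame"].max(2)<60; r=np.zeros_like(g)
            if E is not None: r[int(E[1]):int(E[3])+1,int(E[0]):int(E[2])+1]=1
            return g&r
        return cv2.inRange(cv2.cvtColor(p["frame"],cv2.COLOR_RGB2HSV),*COL[n])>0
    return m[0]["region"] if m else None
def hull(p,n,xy):
    P=np.array([(xy[0]+r*np.cos(a),xy[1]+r*np.sin(a),z) for r,z in PR[n] for a in t])
    h=cv2.convexHull(proj(p,P).astype(np.float32))
    M=cv2.moments(h); return np.array([M["m10"],M["m01"]])/M["m00"],M["m00"]
def fit(pics,n,x0=(.5,0)):
    obs={}
    for c,p in pics.items():
        m=mask(p,n)
        if m is None or m.sum()<15: continue
        k,l,s,_=cv2.connectedComponentsWithStats(m.astype(np.uint8)); i=1+s[1:,4].argmax()
        v,u=np.nonzero(l==i); obs[c]=(np.array([u.mean(),v.mean()]),len(u))
    out=[]
    for cs in [[c] for c in obs]+([list(obs)] if len(obs)>1 else []):
        r=least_squares(lambda q:np.concatenate([hull(pics[c],n,q)[0]-obs[c][0] for c in cs]),x0)
        out.append((cs[0] if len(cs)==1 else "both",np.round(r.x,4).tolist(),[(obs[c][1],int(hull(pics[c],n,r.x)[1])) for c in cs]))
    return out
if __name__=="__main__":
    pics={c:ctrl.read_camera(c) for c in("top","scene")}
    for n in PR: print(n,*fit(pics,n))
    for c,p in pics.items():
        g=(p["frame"].max(2)<80); E=ctrl.masks_of(p,"mat")[0]["extent"]; R=np.zeros(g.shape,np.uint8)
        R[int(E[1])-3:int(E[3])+4,int(E[0])-3:int(E[2])+4]=1
        cn=max(cv2.findContours((g&(R>0)).astype(np.uint8),0,1)[0],key=cv2.contourArea)[:,0]
        W=np.array([at(p,v,u,.01)[:2] for u,v in cn])
        rc=cv2.minAreaRect((W*1000).astype(np.float32)); print("mat",c,rc)
E
python3 m2.py
```

```text
tumbler ('top', [0.4615, -0.4183], [(501, 553)]) ('scene', [0.4571, -0.4199], [(804, 802)]) ('both', [0.4601, -0.4193], [(501, 554), (804, 804)])
jigger ('top', [0.4121, 0.2908], [(262, 273)])
shot ('top', [0.5427, -0.1028], [(203, 226)]) ('scene', [0.5371, -0.1052], [(338, 367)]) ('both', [0.5406, -0.1042], [(203, 225), (338, 368)])
whisky ('top', [0.4543, 0.429], [(122, 178)]) ('scene', [0.5521, -0.3159], [(90, 219)]) ('both', [0.4133, 0.1586], [(122, 133), (90, 139)])
vodka ('top', [0.7379, -0.5404], [(6642, 226)]) ('scene', [0.8867, -0.5939], [(5688, 479)]) ('both', [0.8145, -0.5884], [(6642, 240), (5688, 433)])
bitters ('top', [0.4174, -0.2858], [(79, 87)]) ('scene', [-1.1081, 0.6374], [(100, 23)]) ('both', [0.2787, -0.1078], [(79, 78), (100, 89)])
coaster ('top', [0.5228, 0.0827], [(765, 756)]) ('scene', [0.521, 0.0778], [(479, 485)]) ('both', [0.5213, 0.0802], [(765, 756), (479, 484)])
vermouth ('top', [0.594, 0.3434], [(847, 864)]) ('scene', [0.439, 0.5092], [(1128, 1069)]) ('both', [0.5951, 0.3417], [(847, 862), (1128, 1309)])
jar ('top', [0.4182, -0.0803], [(691, 710)]) ('scene', [0.4122, -0.0844], [(929, 1053)]) ('both', [0.4162, -0.0827], [(691, 711), (929, 1056)])
mat top ((579.0931396484375, -4.175994873046875), (227.44827270507812, 336.3502502441406), 6.266063690185547)Traceback (most recent call last):
  File "m2.py", line 37, in <module>
    g=(p["frame"].max(2)<80); E=ctrl.masks_of(p,"mat")[0]["extent"]; R=np.zeros(g.shape,np.uint8)
                                ~~~~~~~~~~~~~~~~~~~~~~^^^
IndexError: list index out of range
```

>>> servo_tool:
  increments:
    - [1,0.8,0.6,-0.15,0]
    - [1,1.6,1.2,-0.3,0]
    - [1,2.3,1.8,-0.5,0]
    - [1,3.1,2.4,-0.6,0]
    - [1,3.9,3.0,-0.8,0]
    - [1,4.7,3.6,-0.9,0]
    - [1,5.5,4.2,-1.1,0]
    - [1,6.3,4.8,-1.3,0]
    - [1,7.1,5.4,-1.4,0]
    - [1,7.8,6.0,-1.5,0]
  grip_force: 30

```text
time: 4.03
eef_pos: [0.4615, -0.417, 0.171]
tcp_rot: [0.994, 0.11, 0.0, -0.0]
contact_force: [0.2, -0.4, 0.1]
opening: 1.0
```

```bash
python3 - <<'E'
import re
s=open("m2.py").read()
a=s.index("    if n in COL"); b=s.index("    return m[0][\"region\"]")
s=s[:a]+'''    if n in COL or n=="whisky":
        if not m: return None
        E=m[0]["extent"]; r=np.zeros(p["frame"].shape[:2],bool); r[int(E[1])-4:int(E[3])+5,int(E[0])-4:int(E[2])+5]=1
        hsv=cv2.cvtColor(p["frame"],cv2.COLOR_RGB2HSV)
        if n=="whisky": return r&(hsv[...,2]<75)&(hsv[...,2]-hsv[...,2]*0.>=0)&(p["frame"][...,0].astype(int)-p["frame"][...,2]<25)
        return r&(cv2.inRange(hsv,*COL[n])>0)
'''+s[b:]
open("m2.py","w").write(s)
E
python3 - <<'E'
from m2 import *
pics={c:ctrl.read_camera(c) for c in("top","scene")}
for n,x in dict(tumbler=(.46,-.42),whisky=(.45,.43),vodka=(.6,-.35),bitters=(.42,-.285),jigger=(.41,.29)).items(): print(n,*fit(pics,n,x))
s=ctrl.get_state(); print(s["time"],s["eef_pos"],s["opening"])
E
```

```text
tumbler ('top', [0.4632, -0.4035], [(237, 545)]) ('scene', [0.4558, -0.4205], [(774, 801)]) ('both', [0.4588, -0.4129], [(237, 550), (774, 800)])
whisky ('top', [0.4546, 0.4297], [(133, 178)]) ('scene', [0.6478, 0.2672], [(260, 166)]) ('both', [0.4895, 0.4027], [(133, 173), (260, 130)])
vodka ('top', [0.6045, -0.3493], [(116, 183)]) ('scene', [0.579, -0.3419], [(105, 262)]) ('both', [0.5963, -0.3463], [(116, 182), (105, 268)])
bitters ('top', [0.5735, 0.3117], [(9, 92)]) ('scene', [0.4135, -0.2856], [(9, 114)]) ('both', [0.438, 0.0633], [(9, 71), (9, 94)])
jigger ('top', [0.4119, 0.291], [(258, 273)]) ('scene', [0.4023, 0.2926], [(286, 365)]) ('both', [0.41, 0.29], [(258, 273), (286, 368)])
4.6333 [ 0.45916519 -0.41940396  0.17147268] 1.0015543043613981
```

>>> servo_tool:
  increments:
    - [1,0,0,-0.8,0]
    - [1,0,0,-1.6,0]
    - [1,0,0,-2.3,0]
    - [1,0,0,-2.9,0]
    - [1,0,0,-3.25,0]
    - [1,0,0,-3.25,0]
    - [1,0,0,-3.25,0]
    - [0.5,0,0,-3.25,0]
    - [0.3,0,0,-3.25,0]
    - [0.3,0,0,-3.25,0]
  grip_force: 30

```text
time: 5.47
eef_pos: [0.4603, -0.4205, 0.0443]
tcp_rot: [0.994, 0.109, 0.001, 0.002]
contact_force: [-0.8, 1.7, 4.9]
opening: 0.739
```

>>> servo_tool:
  increments:
    - [0.3,0,0,0,0]
    - [0.3,0,0,0,0]
    - [0.3,0,0,0,0]
    - [0.3,0,0,0,0]
    - [0.3,0,0,0,0]
    - [0.3,0,0,0.3,0]
    - [0.3,0,0,0.8,0]
    - [0.3,0,0,1.5,0]
    - [0.3,0,0,2.2,0]
    - [0.3,0,0,2.5,0]

```text
time: 6.3
eef_pos: [0.4616, -0.4221, 0.1491]
tcp_rot: [0.994, 0.109, 0.003, 0.004]
contact_force: [0.9, -1.0, -1.8]
opening: 0.736
```

>>> servo_tool:
  increments:
    - [0.3,0.4,0.9,0.3,0]
    - [0.3,0.9,1.8,0.5,0]
    - [0.3,1.3,2.7,0.5,0]
    - [0.3,1.5,3.7,0.5,0]
    - [0.3,1.5,4.7,0.5,0]
    - [0.3,1.5,5.7,0.5,0]
    - [0.3,1.5,6.7,0.5,0]
    - [0.3,1.5,7.7,0.5,0]
    - [0.3,1.5,8.7,0.5,0]
    - [0.3,1.5,9.7,0.5,0]

```text
time: 7.13
eef_pos: [0.5208, -0.0321, 0.1689]
tcp_rot: [0.994, 0.109, 0.003, 0.004]
contact_force: [0.5, 1.2, -2.7]
opening: 0.744
```

>>> servo_tool:
  increments:
    - [0.3,0,0.9,0,0]
    - [0.3,0,1.7,0,0]
    - [0.3,0,2.3,0,0]
    - [0.3,0,2.7,0,0]
    - [0.3,0,2.8,0,0]
    - [0.3,0,2.8,0,0]
    - [0.3,0,2.8,0,0]
    - [0.3,0,2.8,0,0]
    - [0.3,0,2.8,0,0]
    - [0.3,0,2.8,0,0]

```text
time: 7.97
eef_pos: [0.5209, 0.0789, 0.1688]
tcp_rot: [0.994, 0.109, 0.003, 0.004]
contact_force: [-0.3, 0.8, -1.0]
opening: 0.742
```

Run:
```python
from m2 import *
p=ctrl.read_camera("scene"); s=ctrl.get_state(); e=s["eef_pos"]; print(s["time"],e,s["tcp_rot"],s["opening"])
m=ctrl.masks_of(p,"tumbler")
# height fit of tumbler bottom: given xy at tcp
c=[m[0]["extent"],m[0]["conf"]];print(c)
for b in (.10,.11,.12,.13):
    P=proj(p,[(e[0]+r*np.cos(a),e[1]+r*np.sin(a),z+b) for r,z in PR["tumbler"] for a in t]); print(b,P.min(0),P.max(0))
a=p["frame"][120:280,200:370,::-1]; cv2.imwrite("pics/v3.png",cv2.resize(a,None,fx=3.5,fy=3.5,interpolation=cv2.INTER_CUBIC))
```

```text
8.0167 [0.52090476 0.07904619 0.16881121] [0.9940722  0.10860545 0.00261775 0.00429658] 0.7404456424260744
[[276.7, 140.9, 300.1, 180.2], 0.75]
0.1 [278.06168878 148.36807829] [300.7766022  184.58653126]
0.11 [278.19169624 145.46049546] [301.02369616 181.86510646]
0.12 [278.32278447 142.52503347] [301.27279678 179.11666133]
0.13 [278.45496294 139.56138339] [301.52391851 176.3408668 ]
```

View pics/v3.png

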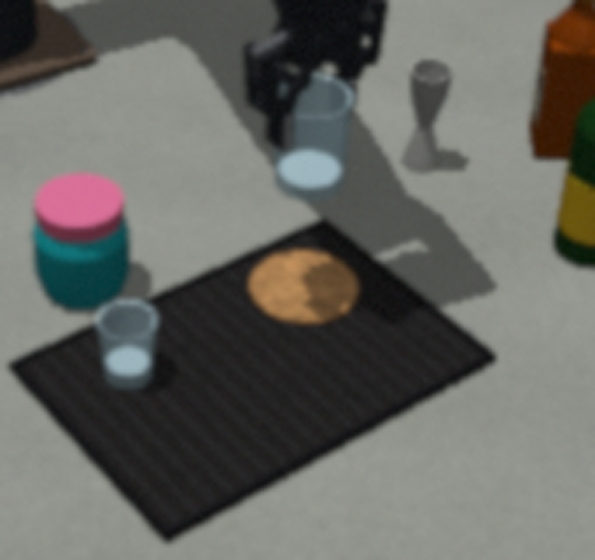

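>>> servo_tool:
  increments:
    - [0.3,0,0,-0.6,0]
    - [0.3,0,0,-1.2,0]
    - [0.3,0,0,-1.7,0]
    - [0.3,0,0,-2.1,0]
    - [0.3,0,0,-2.35,0]
    - [0.3,0,0,-2.5,0]
    - [0.3,0,0,-2.6,0]
    - [0.3,0,0,-2.65,0]
    - [0.3,0,0,-2.7,0]
    - [0.3,0,0,-2.7,0]

```text
time: 8.9
eef_pos: [0.5214, 0.0792, 0.0614]
tcp_rot: [0.994, 0.109, 0.003, 0.004]
contact_force: [1.0, -0.6, -2.8]
opening: 0.743
```

>>> servo_tool:
  increments:
    - [0.3,0,0,-0.03,0]
    - [0.3,0,0,-0.06,0]
    - [0.3,0,0,-0.09,0]
    - [0.3,0,0,-0.12,0]
    - [0.3,0,0,-0.14,0]
    - [0.3,0,0,-0.16,0]
    - [0.3,0,0,-0.18,0]
    - [0.3,0,0,-0.2,0]
    - [0.3,0,0,-0.2,0]
    - [0.3,0,0,-0.2,0]

```text
time: 9.73
eef_pos: [0.5221, 0.0794, 0.0552]
tcp_rot: [0.994, 0.109, 0.004, 0.004]
contact_force: [-2.6, 0.9, 7.2]
opening: 0.74
```

>>> servo_tool:
  increments:
    - [0.8,0,0,0.05,0]
    - [0.9,0,0,0.05,0]
    - [1,0,0,0.05,0]
    - [1,0,0,0.05,0]
    - [1,0,0,0.05,0]
    - [1,0,0,0.5,0]
    - [1,0,0,1.2,0]
    - [1,0,0,2,0]
    - [1,0,0,2.8,0]
    - [1,0,0,3.4,0]

```text
time: 10.57
eef_pos: [0.5228, 0.0793, 0.1938]
tcp_rot: [0.994, 0.109, 0.005, 0.005]
contact_force: [0.6, 0.1, 0.5]
opening: 0.997
```

Run:
```python
from m2 import *
PR["tumbler"]=[(.029,.011),(.032,.096)]
pics={c:ctrl.read_camera(c) for c in("top","scene")}
for n,x in dict(tumbler=(.52,.08),coaster=(.52,.08),bitters=(.42,-.285),shot=(.54,-.1)).items(): print(n,*fit(pics,n,x))
s=ctrl.get_state(); print(s["time"],s["eef_pos"],s["opening"])
f=pics["top"]["frame"]; q=pics["scene"]["frame"]
print(cv2.cvtColor(f,cv2.COLOR_RGB2HSV)[212:222,355:366].tolist()[4])
a=np.hstack([f[130:240,210:380],q[150:260,140:310]])[:,:,::-1]; cv2.imwrite("pics/v4.png",cv2.resize(a,None,fx=2.35,fy=2.35,interpolation=cv2.INTER_CUBIC))
```

```text
tumbler ('top', [0.5056, 0.0895], [(63, 425)]) ('scene', [0.5199, 0.0783], [(637, 646)]) ('both', [0.5099, 0.082], [(63, 424), (637, 639)])
coaster ('top', [0.4192, -0.0841], [(647, 772)]) ('scene', [0.5317, 0.0672], [(266, 497)]) ('both', [0.4706, -0.0063], [(647, 763), (266, 484)])
bitters ('top', [0.4174, -0.2858], [(79, 87)]) ('scene', [0.4054, -0.2856], [(53, 113)]) ('both', [0.4137, -0.2865], [(79, 87), (53, 114)])
shot ('top', [0.5435, -0.1022], [(219, 226)]) ('scene', [0.5389, -0.1057], [(359, 368)]) ('both', [0.5414, -0.104], [(219, 226), (359, 369)])
11.0667 [0.52132866 0.07935161 0.18948577] 0.9958444754982044
[[26, 183, 110], [29, 209, 176], [30, 217, 213], [30, 219, 225], [30, 220, 226], [30, 221, 226], [30, 222, 226], [30, 222, 225], [30, 215, 224], [30, 178, 212], [30, 109, 187]]
```

View pics/v4.png

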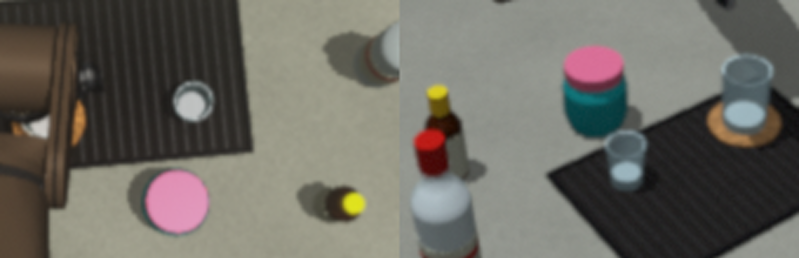

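>>> servo_tool:
  increments:
    - [1,-0.3,-0.9,0,0]
    - [1,-0.5,-1.9,0,0]
    - [1,-0.8,-2.8,0,0]
    - [1,-1.1,-3.7,0,0]
    - [1,-1.4,-4.7,0,0]
    - [1,-1.6,-5.6,0,0]
    - [1,-1.9,-6.5,0,0]
    - [1,-2.2,-7.5,0,0]
    - [1,-2.5,-8.5,0,0]
    - [1,-2.65,-9.1,-0.2,0]

```text
time: 11.9
eef_pos: [0.4146, -0.2886, 0.1827]
tcp_rot: [0.994, 0.108, 0.003, 0.006]
contact_force: [0.6, 0.1, -0.4]
opening: 1.0
```

Run:
```python
from m2 import *
pics={c:ctrl.read_camera(c) for c in("top","scene")}
for n,x in dict(bitters=(.42,-.285),vodka=(.6,-.35)).items(): print(n,*fit(pics,n,x))
s=ctrl.get_state(); print(s["time"],s["eef_pos"],s["opening"])
```

```text
bitters ('scene', [0.4054, -0.2861], [(44, 113)])
vodka ('top', [0.6046, -0.3493], [(115, 183)]) ('scene', [0.5789, -0.342], [(107, 262)]) ('both', [0.5968, -0.3457], [(115, 182), (107, 268)])
12.2 [ 0.41539818 -0.28376215  0.18107431] 1.0003551578106187
```

>>> servo_tool:
  increments:
    - [1,0.02,-0.05,-0.6,0]
    - [1,0.02,-0.05,-1.2,0]
    - [1,0.02,-0.05,-1.7,0]
    - [1,0.02,-0.05,-2.0,0]
    - [1,0.02,-0.05,-2.05,0]
    - [0.1,0.02,-0.05,-2.05,0]
    - [0.1,0.02,-0.05,-2.05,0]
    - [0.1,0.02,-0.05,-2.05,0]
    - [0.1,0.02,-0.05,-2.05,0]
    - [0.1,0.02,-0.05,-2.05,0]
  grip_force: 40

```text
time: 13.03
eef_pos: [0.4167, -0.2863, 0.1002]
tcp_rot: [0.994, 0.109, 0.003, 0.004]
contact_force: [0.1, -0.4, -0.5]
opening: 0.303
```

>>> servo_tool:
  increments:
    - [0.1,0,0,0,0]
    - [0.1,0,0,0,0]
    - [0.1,0,0,0,0]
    - [0.1,0,0,0,0]
    - [0.1,0,0,0,0]
    - [0.1,0,0,0,0]
    - [0.1,0,0,0.3,0]
    - [0.1,0,0,0.9,0]
    - [0.1,0,0,1.6,0]
    - [0.1,0,0,2.2,0]

```text
time: 13.87
eef_pos: [0.4166, -0.2862, 0.1899]
tcp_rot: [0.994, 0.109, 0.003, 0.004]
contact_force: [0.3, -0.3, -0.9]
opening: 0.268
```

>>> servo_tool:
  increments:
    - [0.1,0.6,0.5,0.2,0]
    - [0.1,1.3,1.0,0.2,0]
    - [0.1,2.1,1.5,0.2,0]
    - [0.1,2.9,2.1,0.2,0]
    - [0.1,3.7,2.6,0.2,0]
    - [0.1,4.4,3.2,0.2,0]
    - [0.1,4.8,4.1,0.2,0]
    - [0.1,5.1,5.1,0.2,0]
    - [0.1,5.3,6.1,0.2,0]
    - [0.1,5.35,6.9,0.2,0]

```text
time: 14.7
eef_pos: [0.6314, -0.0073, 0.1983]
tcp_rot: [0.994, 0.11, 0.003, 0.004]
contact_force: [-0.1, -0.9, -1.1]
opening: 0.267
```

Run:
```python
from m2 import *
p=ctrl.read_camera("scene"); s=ctrl.get_state(); e=s["eef_pos"]; print(s["time"],e,s["opening"],s["contact_force"])
m=ctrl.masks_of(p,"bitters");print([(k["extent"],k["conf"]) for k in m[:2]])
for b in (.08,.09,.1):
    P=proj(p,[(e[0]+r*np.cos(a),e[1]+r*np.sin(a),z+b) for r,z in [(.0225,0)] for a in t]); print(b,P.min(0),P.max(0))
a=p["frame"][110:290,180:380,::-1]; cv2.imwrite("pics/v5.png",cv2.resize(a,None,fx=3,fy=3,interpolation=cv2.INTER_CUBIC))
```

```text
14.75 [ 0.63075919 -0.0019352   0.19818952] 0.26900180048158906 [-0.57214334  2.99675645 -1.37282149]
[([275.8, 172.5, 289.9, 214.0], 0.67)]
0.08 [276.06125533 208.97743289] [292.49031777 220.02186013]
0.09 [276.19310133 206.26603626] [292.71019777 217.29218199]
0.1 [276.32619281 203.52588147] [292.93212167 214.53240637]
```

View pics/v5.png

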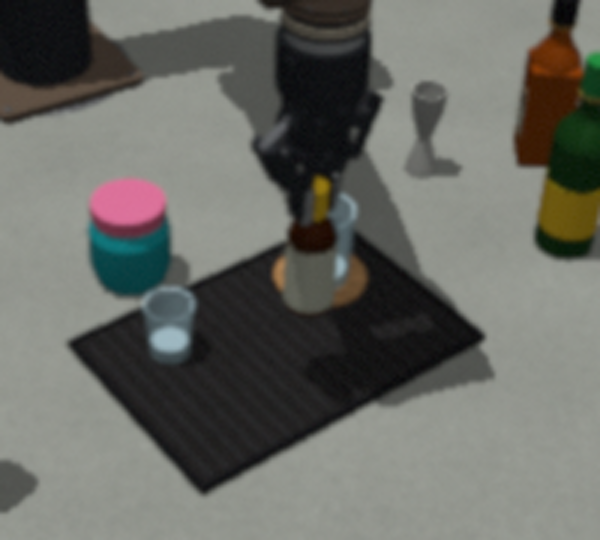

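>>> servo_tool:
  increments:
    - [0.1,0,0,-0.6,0]
    - [0.1,0,0,-1.2,0]
    - [0.1,0,0,-1.7,0]
    - [0.1,0,0,-2.0,0]
    - [0.1,0,0,-2.15,0]
    - [0.1,0,0,-2.2,0]
    - [0.1,0,0,-2.25,0]
    - [0.1,0,0,-2.28,0]
    - [0.1,0,0,-2.31,0]
    - [0.1,0,0,-2.31,0]

```text
time: 15.63
eef_pos: [0.6311, -0.0053, 0.1067]
tcp_rot: [0.994, 0.112, 0.003, 0.004]
contact_force: [-0.7, 0.1, -1.1]
opening: 0.268
```

>>> servo_tool:
  increments:
    - [0.1,0,0.05,0,0]
    - [0.1,0,0.1,-0.02,0]
    - [0.1,0,0.1,-0.05,0]
    - [0.1,0,0.1,-0.07,0]
    - [0.1,0,0.1,-0.09,0]
    - [0.1,0,0.1,-0.1,0]
    - [0.1,0,0.1,-0.11,0]
    - [0.1,0,0.1,-0.12,0]
    - [0.1,0,0.1,-0.12,0]
    - [0.1,0,0.1,-0.12,0]

```text
time: 16.47
eef_pos: [0.6327, -0.0009, 0.1063]
tcp_rot: [0.994, 0.112, 0.005, 0.004]
contact_force: [-3.6, 1.9, 12.3]
opening: 0.264
```

>>> servo_tool:
  increments:
    - [0.4,0,0,0.05,0]
    - [0.6,0,0,0.1,0]
    - [0.8,0,0,0.1,0]
    - [0.8,0,0,0.1,0]
    - [0.8,0,0,0.3,0]
    - [0.8,0,0,0.8,0]
    - [0.8,0,0,1.5,0]
    - [0.8,0,0,2.2,0]
    - [0.8,0,0,3.0,0]
    - [0.8,0,0,3.6,0]

```text
time: 17.3
eef_pos: [0.6332, -0.001, 0.2533]
tcp_rot: [0.994, 0.112, 0.006, 0.004]
contact_force: [0.7, -0.6, -0.3]
opening: 0.799
```

Run:
```python
from m2 import *
PR["B"]=[(.0225,.006),(.0225,.08),(.0125,.102),(.0125,.136)]
PR["tumbler"]=[(.029,.011),(.032,.096)]
p={"scene":ctrl.read_camera("scene"),"top":ctrl.read_camera("top")}
for c in p:
    m=ctrl.masks_of(p[c],"vodka")
    if not m: print(c,"none"); continue
    E=m[0]["extent"]; f=p[c]["frame"].astype(int); k=np.zeros(f.shape[:2],bool); k[int(E[1])-4:int(E[3])+5,int(E[0])-4:int(E[2])+5]=1
    k&=(f[...,0]-np.maximum(f[...,1],f[...,2])>50)
    _,l,s,_=cv2.connectedComponentsWithStats(k.astype(np.uint8)); i=1+s[1:,4].argmax(); v,u=np.nonzero(l==i); ob=np.array([u.mean(),v.mean()])
    r=least_squares(lambda q:hull(p[c],"vodka",q)[0]-ob,(.6,-.35)); print(c,r.x,len(u),hull(p[c],"vodka",r.x)[1],s[i])
_m=mask
import m2; m2.mask=lambda pp,n:_m(pp,"tumbler" if n=="tumbler" else n) if n!="B" else (lambda m:m[0]["region"] if m else None)(ctrl.masks_of(pp,"bitters"))
print(fit(p,"B",(.63,0))); print(fit(p,"shot",(.54,-.1)))
s=ctrl.get_state(); print(s["time"],s["eef_pos"],s["opening"])
```

```text
scene [ 0.59311494 -0.34639785] 201 267.4748503365554 [146 205  14  19 201]
top [ 0.60517202 -0.35062938] 131 183.97017196728848 [387 137  13  13 131]
[('scene', [0.6292, -0.0023], [(563, 606)])]
[('scene', [0.5387, -0.1056], [(359, 368)]), ('top', [0.544, -0.102], [(210, 226)]), ('both', [0.5406, -0.1025], [(359, 368), (210, 225)])]
17.7 [ 0.63175046 -0.00076424  0.24784361] 0.7967505870812011
```

>>> servo_tool:
  increments:
    - [1,-0.1,-0.9,0.2,0]
    - [1,-0.2,-1.9,0.2,0]
    - [1,-0.3,-2.9,0.2,0]
    - [1,-0.4,-3.9,0.2,0]
    - [1,-0.5,-4.9,0.2,0]
    - [1,-0.6,-5.9,0.2,0]
    - [1,-0.7,-6.9,0.2,0]
    - [1,-0.77,-7.9,0.2,0]
    - [1,-0.77,-8.6,0.2,0]
    - [1,-0.77,-8.7,0.2,0]

```text
time: 18.53
eef_pos: [0.5992, -0.3537, 0.2535]
tcp_rot: [0.994, 0.11, 0.001, 0.003]
contact_force: [-0.6, -0.6, 0.2]
opening: 1.0
```

Run:
```python
from m2 import *
p=ctrl.read_camera("scene"); q=ctrl.read_camera("top"); s=ctrl.get_state(); print(s["time"],s["eef_pos"],s["opening"])
a=np.hstack([q["frame"][130:230,230:400],p["frame"][150:250,130:300]])[:,:,::-1]; 
a=p["frame"][150:290,110:300,::-1]
cv2.imwrite("pics/v6.png",cv2.resize(a,None,fx=4,fy=4,interpolation=cv2.INTER_CUBIC))
```

```text
18.6333 [ 0.60006151 -0.34984928  0.25376109] 1.0001606337890883
```

View pics/v6.png

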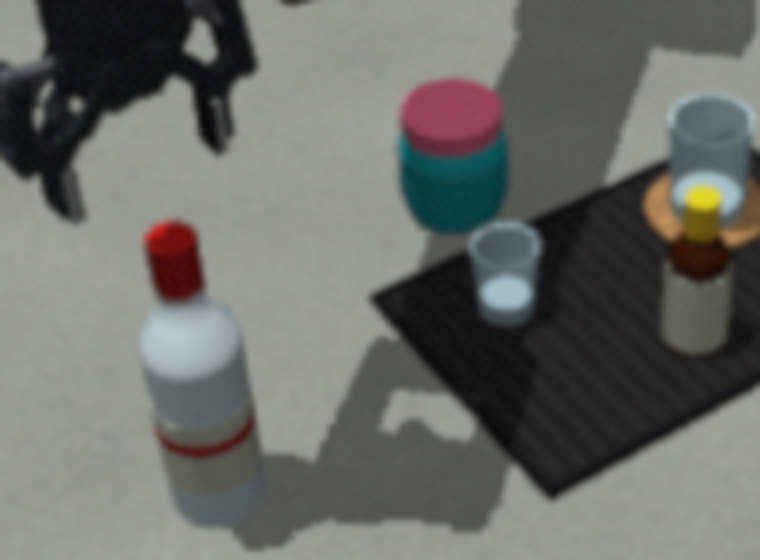

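>>> servo_tool:
  increments:
    - [1,0.04,0,-0.4,0]
    - [1,0.04,0,-0.8,0]
    - [1,0.04,0,-1.2,0]
    - [1,0.04,0,-1.5,0]
    - [1,0.04,0,-1.7,0]
    - [0.9,0.04,0,-1.72,0]
    - [0.6,0.04,0,-1.72,0]
    - [0.2,0.04,0,-1.72,0]
    - [0.1,0.04,0,-1.72,0]
    - [0.1,0.04,0,-1.72,0]
  grip_force: 70

```text
time: 19.47
eef_pos: [0.6022, -0.3498, 0.1867]
tcp_rot: [0.994, 0.111, 0.003, 0.002]
contact_force: [-2.2, 6.6, 6.7]
opening: 0.341
```

>>> servo_tool:
  increments:
    - [0.1,0,0,0,0]
    - [0.1,0,0,0,0]
    - [0.1,0,0,0,0]
    - [0.1,0,0,0,0]
    - [0.1,0,0,0,0]
    - [0.1,0,0,0.1,0]
    - [0.1,0,0,0.3,0]
    - [0.1,0,0,0.6,0]
    - [0.1,0,0,0.9,0]
    - [0.1,0,0,1.0,0]

```text
time: 20.3
eef_pos: [0.6033, -0.3507, 0.2306]
tcp_rot: [0.994, 0.111, 0.004, 0.004]
contact_force: [1.0, -1.3, -3.2]
opening: 0.342
```

>>> servo_tool:
  increments:
    - [0.1,0.1,0.4,0,0]
    - [0.1,0.3,1.1,0,0]
    - [0.1,0.5,1.9,0,0]
    - [0.1,0.6,2.8,0,0]
    - [0.1,0.7,3.7,0,0]
    - [0.1,0.8,4.6,0,0]
    - [0.1,0.9,5.4,0,0]
    - [0.1,0.92,6.0,0,0]
    - [0.1,0.92,6.3,0,0]
    - [0.1,0.92,6.4,0,0]

```text
time: 21.13
eef_pos: [0.6401, -0.092, 0.231]
tcp_rot: [0.994, 0.112, 0.005, 0.004]
contact_force: [-0.3, -0.2, -5.2]
opening: 0.345
```

Run:
```python
from m2 import *
p=ctrl.read_camera("scene"); s=ctrl.get_state(); e=s["eef_pos"]; print(s["time"],e,s["opening"],s["contact_force"])
m=ctrl.masks_of(p,"vodka");print([(k["extent"],k["conf"]) for k in m[:1]])
for b in (.03,.04,.05):
    P=proj(p,[(e[0]+r*np.cos(a),e[1]+r*np.sin(a),z+b) for r,z in [(.031,0)] for a in t]); print(b,P.min(0),P.max(0))
a=p["frame"][130:290,180:350,::-1]; cv2.imwrite("pics/v7.png",cv2.resize(a,None,fx=3.5,fy=3.5,interpolation=cv2.INTER_CUBIC))
```

```text
21.1833 [ 0.6400807  -0.09290018  0.23094566] 0.3444210571808248 [ 0.14395399 -0.15638031 -4.47764501]
[([243.9, 166.5, 273.9, 244.5], 0.73)]
0.03 [245.50688936 232.98159417] [268.289584   249.34312667]
0.04 [245.47397028 230.39379073] [268.38163816 246.74532726]
0.05 [245.44078282 227.77787057] [268.47461362 244.11776075]
```

View pics/v7.png

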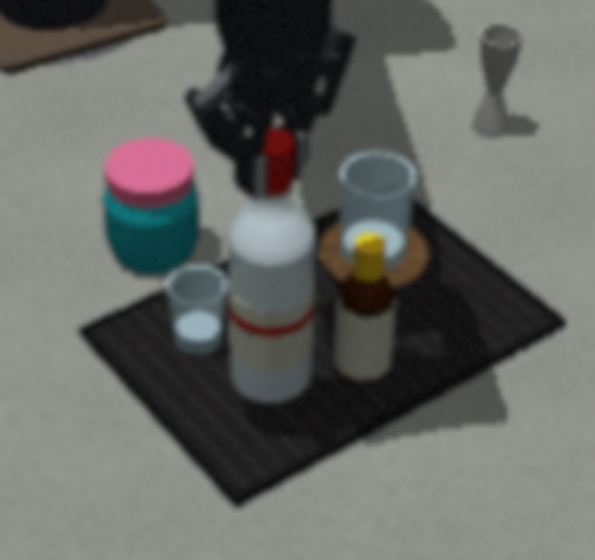

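>>> servo_tool:
  increments:
    - [0.1,0,0,-0.2,0]
    - [0.1,0,0,-0.45,0]
    - [0.1,0,0,-0.65,0]
    - [0.1,0,0,-0.8,0]
    - [0.1,0,0,-0.88,0]
    - [0.1,0,0,-0.93,0]
    - [0.1,0,0,-0.97,0]
    - [0.1,0,0,-1.0,0]
    - [0.1,0,0,-1.03,0]
    - [0.1,0,0,-1.03,0]

```text
time: 22.07
eef_pos: [0.6407, -0.0945, 0.1926]
tcp_rot: [0.994, 0.111, 0.005, 0.005]
contact_force: [-4.2, 1.2, 5.1]
opening: 0.346
```

>>> servo_tool:
  increments:
    - [0.5,0,0,0.03,0]
    - [0.7,0,0,0.05,0]
    - [0.8,0,0,0.05,0]
    - [0.8,0,0,0.05,0]
    - [0.8,0,0,0.3,0]
    - [0.8,0,0,0.7,0]
    - [0.8,0,0,1.3,0]
    - [0.8,0,0,1.7,0]
    - [0.8,-0.5,0.8,1.7,0]
    - [0.8,-1,1.6,1.7,0]

```text
time: 22.9
eef_pos: [0.6018, -0.0314, 0.2632]
tcp_rot: [0.994, 0.11, 0.008, 0.005]
contact_force: [-0.4, 0.7, -0.1]
opening: 0.8
```

>>> servo_tool:
  increments:
    - [0.8,-0.5,0.9,0,0]
    - [0.8,-1,1.8,0,0]
    - [0.8,-1.5,2.7,0,0]
    - [0.8,-2,3.6,0,0]
    - [0.8,-2.5,4.5,-0.2,0]
    - [0.8,-3.0,5.4,-0.5,0]
    - [0.8,-3.5,6.3,-1,0]
    - [0.8,-4.0,7.2,-1.5,0]
    - [0.8,-4.5,8.0,-2,0]
    - [0.8,-4.6,8.0,-2.3,0]

```text
time: 23.73
eef_pos: [0.4156, 0.2919, 0.171]
tcp_rot: [0.994, 0.112, 0.008, 0.005]
contact_force: [0.3, -0.4, -0.3]
opening: 0.799
```

Run:
```python
from m2 import *
p={c:ctrl.read_camera(c) for c in("scene","top")}
print(fit(p,"jigger",(.41,.29)))
s=ctrl.get_state(); print(s["time"],s["eef_pos"],s["opening"])
a=np.hstack([p["top"]["frame"][110:260,130:330],p["scene"]["frame"][110:260,180:380]])[:,:,::-1]; cv2.imwrite("pics/v8.png",cv2.resize(a,None,fx=2,fy=2,interpolation=cv2.INTER_CUBIC))
```

```text
[('scene', [0.3988, 0.2957], [(269, 364)])]
23.9333 [0.41817696 0.28863883 0.17184916] 0.8017053832498207
```

View pics/v8.png

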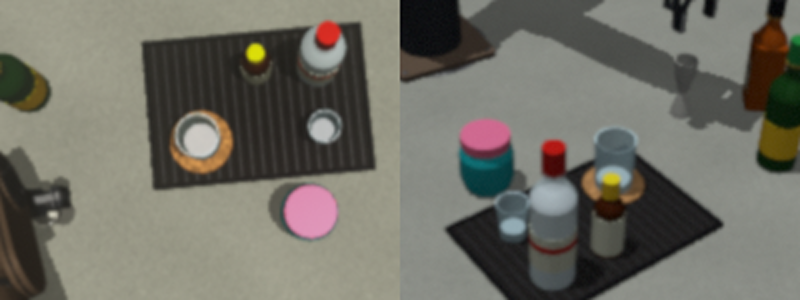

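>>> servo_tool:
  increments:
    - [0.8,-0.2,0.06,-0.4,0]
    - [0.8,-0.2,0.06,-1,0]
    - [0.8,-0.2,0.06,-1.6,0]
    - [0.8,-0.2,0.06,-2.1,0]
    - [0.8,-0.2,0.06,-2.4,0]
    - [0.8,-0.2,0.06,-2.42,0]
    - [0.6,-0.2,0.06,-2.42,0]
    - [0.2,-0.2,0.06,-2.42,0]
    - [0.2,-0.2,0.06,-2.42,0]
    - [0.2,-0.2,0.06,-2.42,0]
  grip_force: 30

```text
time: 24.77
eef_pos: [0.4119, 0.2915, 0.0773]
tcp_rot: [0.994, 0.11, 0.01, 0.005]
contact_force: [0.3, -1.2, 4.3]
opening: 0.459
```

>>> servo_tool:
  increments:
    - [0.2,0,0,0,0]
    - [0.2,0,0,0,0]
    - [0.2,0,0,0,0]
    - [0.2,0,0,0,0]
    - [0.2,0,0,0,0]
    - [0.2,0,0,0.2,0]
    - [0.2,0,0,0.7,0]
    - [0.2,0,0,1.5,0]
    - [0.2,0,0,2.4,0]
    - [0.2,0,0,3,0]

```text
time: 25.6
eef_pos: [0.4124, 0.2919, 0.2006]
tcp_rot: [0.994, 0.11, 0.011, 0.005]
contact_force: [1.3, -0.4, -1.1]
opening: 0.462
```

>>> servo_tool:
  increments:
    - [0.2,0.1,-0.5,0.2,0]
    - [0.2,0.3,-1.3,0.3,0]
    - [0.2,0.5,-2.2,0.3,0]
    - [0.2,0.7,-3.1,0.3,0]
    - [0.2,1.0,-4.0,0.3,0]
    - [0.2,1.3,-4.9,0.3,0]
    - [0.2,1.8,-5.8,0.3,0]
    - [0.2,2.3,-6.6,0.3,0]
    - [0.2,2.8,-7.3,0.3,0]
    - [0.2,2.96,-7.6,0.3,0]

```text
time: 26.43
eef_pos: [0.5326, -0.0157, 0.213]
tcp_rot: [0.994, 0.109, 0.012, 0.005]
contact_force: [-0.3, 0.3, -0.8]
opening: 0.464
```

>>> servo_tool:
  increments:
    - [0.2,0,0,-0.4,0]
    - [0.2,0,0,-0.9,0]
    - [0.2,0,0,-1.5,0]
    - [0.2,0,0,-2.0,0]
    - [0.2,0,0,-2.3,0]
    - [0.2,0,0,-2.5,0]
    - [0.2,0,0,-2.6,0]
    - [0.2,0,0,-2.7,0]
    - [0.2,0,0,-2.75,0]
    - [0.2,0,0,-2.75,0]

```text
time: 27.27
eef_pos: [0.533, -0.0157, 0.1035]
tcp_rot: [0.994, 0.109, 0.013, 0.006]
contact_force: [0.0, -0.2, -1.5]
opening: 0.462
```

>>> servo_tool:
  increments:
    - [0.2,-0.05,0.05,-0.15,0]
    - [0.2,-0.05,0.09,-0.3,0]
    - [0.2,-0.05,0.09,-0.4,0]
    - [0.2,-0.05,0.09,-0.46,0]
    - [0.2,-0.05,0.09,-0.5,0]
    - [0.2,-0.05,0.09,-0.53,0]
    - [0.2,-0.05,0.09,-0.56,0]
    - [0.2,-0.05,0.09,-0.59,0]
    - [0.2,-0.05,0.09,-0.6,0]
    - [0.2,-0.05,0.09,-0.6,0]

```text
time: 28.1
eef_pos: [0.5335, -0.0119, 0.0833]
tcp_rot: [0.994, 0.109, 0.015, 0.005]
contact_force: [-2.8, 3.4, 12.9]
opening: 0.465
```

>>> servo_tool:
  increments:
    - [0.55,0,0,0.05,0]
    - [0.65,0,0,0.05,0]
    - [0.65,0,0,0.05,0]
    - [0.65,0,0,0.2,0]
    - [0.65,0,0,0.7,0]
    - [0.65,0,0,1.5,0]
    - [0.65,0,0,2.4,0]
    - [0.65,0,0,3.3,0]
    - [0.65,0,0,4.2,0]
    - [0.65,0,0,4.5,0]

```text
time: 28.93
eef_pos: [0.5358, -0.0124, 0.2701]
tcp_rot: [0.994, 0.109, 0.02, 0.007]
contact_force: [1.1, 0.1, 1.6]
opening: 0.653
```

>>> servo_tool:
  increments:
    - [0.9,-0.2,0.9,0,0]
    - [1,-0.4,1.8,0,0]
    - [1,-0.6,2.7,0,0]
    - [1,-0.8,3.7,0,0]
    - [1,-1.0,4.7,0,0]
    - [1,-1.2,5.7,0,0]
    - [1,-1.4,6.7,0,0]
    - [1,-1.6,7.7,0,0]
    - [1,-1.8,8.7,0,0]
    - [1,-1.9,9.5,0,0]

```text
time: 29.77
eef_pos: [0.4581, 0.37, 0.269]
tcp_rot: [0.994, 0.109, 0.019, 0.007]
contact_force: [0.8, -0.2, -0.6]
opening: 0.996
```

Run:
```python
from m2 import *
PR["tumbler"]=[(.029,.011),(.032,.096)]; PR["jigger"]=[(.0185,.006),(.0205,.114)]
p={c:ctrl.read_camera(c) for c in("scene","top")}
for n,x in dict(jigger=(.53,-.01),tumbler=(.52,.08),shot=(.54,-.1)).items(): print(n,fit(p,n,x))
for n in ("whisky","coaster"):
  for c in p: print(n,c,[(at(p[c],*k["centre"],.0 if n=="whisky" else .006)[:2].round(4),k["conf"]) for k in ctrl.landmark_of(p[c],n)[:1]])
s=ctrl.get_state(); print(s["time"],s["eef_pos"],s["opening"])
a=cv2.resize(np.hstack([p["top"]["frame"][110:230,70:310],p["scene"]["frame"][90:210,200:400]])[:,:,::-1],None,fx=1.8,fy=1.8,interpolation=cv2.INTER_CUBIC)
b=cv2.resize(p["scene"]["frame"][130:280,220:360,::-1],None,fx=2.4,fy=2.4,interpolation=cv2.INTER_CUBIC); b=np.pad(b,((0,0),(0,a.shape[1]-b.shape[1]),(0,0)))
cv2.imwrite("pics/v9.png",np.vstack([a,b])[:600,:800])
```

```text
jigger [('scene', [0.4954, 0.0161], [(78, 451)]), ('top', [0.5307, -0.0113], [(182, 199)]), ('both', [0.5216, -0.0037], [(78, 466), (182, 196)])]
tumbler [('scene', [0.5119, 0.0842], [(534, 639)]), ('top', [0.5231, 0.0823], [(454, 427)]), ('both', [0.5201, 0.0814], [(534, 645), (454, 426)])]
shot [('scene', [0.5405, -0.1068], [(380, 369)]), ('top', [0.5432, -0.1019], [(224, 226)]), ('both', [0.5412, -0.1037], [(380, 368), (224, 226)])]
whisky scene [(array([0.451 , 0.4248]), 0.91)]
whisky top [(array([0.4506, 0.4247]), 0.77)]
coaster scene [(array([0.5119, 0.0782]), 0.6)]
coaster top [(array([0.5142, 0.0835]), 0.9)]
30.3667 [0.460151   0.36678557 0.27024475] 0.9960329752335089
```

View pics/v9.png

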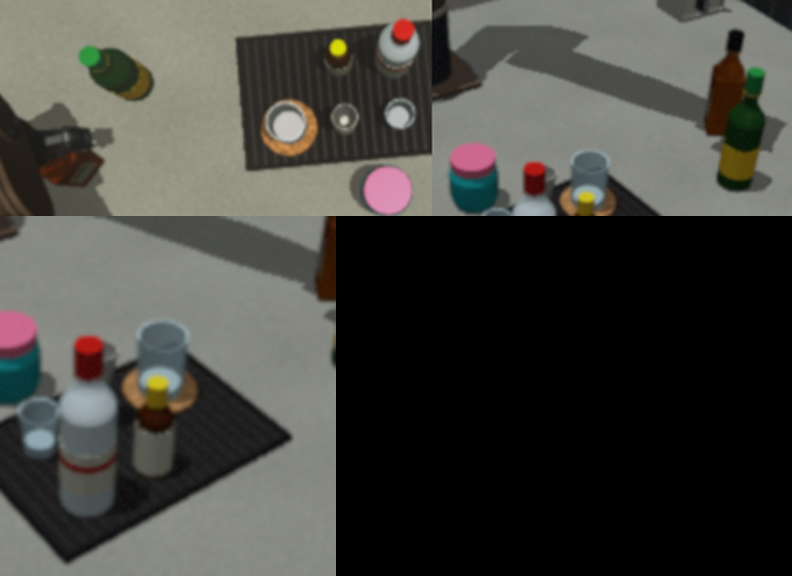

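>>> servo_tool:
  increments:
    - [1,-0.1,0.7,0,0]
    - [1,-0.19,1.3,0,0]
    - [1,-0.19,1.5,0,0]
    - [1,-0.19,1.5,-0.3,0]
    - [1,-0.19,1.5,-0.5,0]
    - [1,-0.19,1.5,-0.6,0]
    - [1,-0.19,1.5,-0.6,0]
    - [1,-0.19,1.5,-0.6,0]
    - [1,-0.19,1.5,-0.6,0]
    - [1,-0.19,1.5,-0.6,0]
  grip_force: 70

```text
time: 31.2
eef_pos: [0.453, 0.4265, 0.2469]
tcp_rot: [0.994, 0.108, 0.02, 0.007]
contact_force: [0.2, 0.6, 0.3]
opening: 0.999
```

Run:
```python
from m2 import *
p=ctrl.read_camera("scene"); s=ctrl.get_state(); e=s["eef_pos"]; print(s["time"],e,s["opening"])
print(proj(p,[(.4525,.427,.212),(e[0],e[1],.212),(.4525,.427,.0),tuple(e)]))
cv2.imwrite("pics/v10.png",cv2.resize(p["frame"][70:200,310:410,::-1],None,fx=4.5,fy=4.5,interpolation=cv2.INTER_CUBIC))
```

```text
31.25 [0.45290096 0.42666564 0.24690845] 0.9981827934587112
[[368.66092078 108.0511558 ]
 [368.66458757 108.1273374 ]
 [358.95342023 161.55030551]
 [370.3881118   98.41678499]]
```

View pics/v10.png

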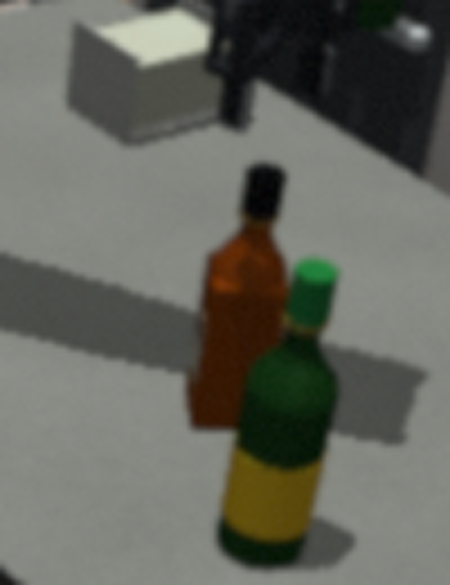

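>>> servo_tool:
  increments:
    - [1,0,0,-0.4,0]
    - [1,0,0,-0.8,0]
    - [1,0,0,-1.2,0]
    - [1,0,0,-1.5,0]
    - [1,0,0,-1.7,0]
    - [0.9,0,0,-1.75,0]
    - [0.6,0,0,-1.75,0]
    - [0.2,0,0,-1.75,0]
    - [0.1,0,0,-1.75,0]
    - [0.1,0,0,-1.75,0]
  grip_force: 70

```text
time: 32.08
eef_pos: [0.4535, 0.4274, 0.1784]
tcp_rot: [0.994, 0.107, 0.021, 0.006]
contact_force: [-0.8, 7.1, 8.4]
opening: 0.341
```

>>> servo_tool:
  increments:
    - [0.1,0,0,0,0]
    - [0.1,0,0,0,0]
    - [0.1,0,0,0,0]
    - [0.1,0,0,0,0]
    - [0.1,0,0,0,0]
    - [0.1,0,0,0.1,0]
    - [0.1,0,0,0.3,0]
    - [0.1,0,0,0.6,0]
    - [0.1,0,0,0.9,0]
    - [0.1,0,0,1.0,0]

```text
time: 32.92
eef_pos: [0.4547, 0.4283, 0.222]
tcp_rot: [0.994, 0.107, 0.024, 0.005]
contact_force: [0.9, 1.0, -3.5]
opening: 0.334
```

>>> servo_tool:
  increments:
    - [0.1,0,-0.4,0.2,0]
    - [0.1,0.1,-1.1,0.2,0]
    - [0.1,0.2,-2.0,0.2,0]
    - [0.1,0.3,-2.9,0.2,0]
    - [0.1,0.5,-3.8,0.2,0]
    - [0.1,0.8,-4.6,0.2,0]
    - [0.1,1.4,-5.2,0.2,0]
    - [0.1,2.2,-5.7,0.2,0]
    - [0.1,3.0,-6.2,0.2,0]
    - [0.1,3.6,-6.5,0.2,0]

```text
time: 33.75
eef_pos: [0.6013, 0.1656, 0.2314]
tcp_rot: [0.994, 0.107, 0.025, 0.005]
contact_force: [0.0, 0.1, -4.0]
opening: 0.333
```

>>> servo_tool:
  increments:
    - [0.1,0.1,-0.2,0,0]
    - [0.1,0.3,-0.6,0,0]
    - [0.1,0.5,-1.1,0,0]
    - [0.1,0.55,-1.5,0,0]
    - [0.1,0.55,-1.8,0,0]
    - [0.1,0.55,-1.9,0,0]
    - [0.1,0.55,-1.9,0,0]
    - [0.1,0.55,-1.9,0,0]
    - [0.1,0.55,-1.9,0,0]
    - [0.1,0.55,-1.9,0,0]

```text
time: 34.58
eef_pos: [0.623, 0.0906, 0.2315]
tcp_rot: [0.994, 0.107, 0.025, 0.005]
contact_force: [-0.0, 0.4, -4.6]
opening: 0.329
```

Run:
```python
from m2 import *
p=ctrl.read_camera("scene"); s=ctrl.get_state(); e=s["eef_pos"]; print(s["time"],e,s["opening"],s["contact_force"])
print(proj(p,[(e[0],e[1],.05)]))
cv2.imwrite("pics/v11.png",cv2.resize(p["frame"][110:280,210:370,::-1],None,fx=3.5,fy=3.5,interpolation=cv2.INTER_CUBIC))
```

```text
34.6333 [0.62307812 0.09059305 0.23150047] 0.33114311709879873 [-0.12377079  1.00517657 -3.43144518]
[[309.52149829 210.04278964]]
```

View pics/v11.png

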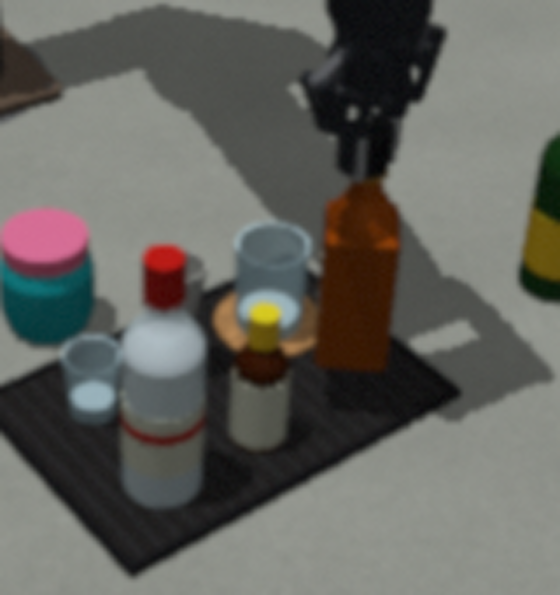

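>>> servo_tool:
  increments:
    - [0.1,-0.05,0,-0.3,0]
    - [0.1,-0.05,0,-0.6,0]
    - [0.1,-0.05,0,-0.85,0]
    - [0.1,-0.05,0,-1.0,0]
    - [0.1,-0.05,0,-1.08,0]
    - [0.1,-0.05,0,-1.13,0]
    - [0.1,-0.05,0,-1.17,0]
    - [0.1,-0.05,0,-1.2,0]
    - [0.1,-0.05,0,-1.22,0]
    - [0.1,-0.05,0,-1.22,0]

```text
time: 35.47
eef_pos: [0.6219, 0.0906, 0.1844]
tcp_rot: [0.994, 0.107, 0.026, 0.005]
contact_force: [-0.2, 0.1, -0.5]
opening: 0.331
```

>>> servo_tool:
  increments:
    - [0.1,0,0,-0.01,0]
    - [0.1,0,0,-0.02,0]
    - [0.1,0,0,-0.03,0]
    - [0.1,0,0,-0.04,0]
    - [0.1,0,0,-0.05,0]
    - [0.1,0,0,-0.05,0]
    - [0.1,0,0,-0.05,0]
    - [0.1,0,0,-0.05,0]
    - [0.1,0,0,-0.05,0]
    - [0.1,0,0,-0.05,0]

```text
time: 36.3
eef_pos: [0.623, 0.0907, 0.1844]
tcp_rot: [0.994, 0.107, 0.028, 0.005]
contact_force: [0.1, 1.4, 4.6]
opening: 0.334
```

Contact felt; release, rise and draw back clear.

>>> servo_tool:
  increments:
    - [0.5,0,0,0.03,0]
    - [0.7,0,0,0.05,0]
    - [0.8,0,0,0.05,0]
    - [0.8,0,0,0.05,0]
    - [0.8,0,0,0.3,0]
    - [0.8,0,0,0.8,0]
    - [0.8,0,0,1.5,0]
    - [0.8,0,0,2.2,0]
    - [0.8,0,0.5,2.6,0]
    - [0.8,0,1.2,2.6,0]

```text
time: 37.13
eef_pos: [0.6256, 0.1375, 0.2955]
tcp_rot: [0.994, 0.105, 0.033, 0.006]
contact_force: [0.2, 0.7, -0.0]
opening: 0.794
```

>>> servo_tool:
  increments:
    - [0.8,-0.5,0.9,0,0]
    - [0.8,-1,1.7,0,0]
    - [0.8,-1.5,2.6,0,0]
    - [0.8,-2,3.4,0,0]
    - [0.8,-2.5,4.2,0,0]
    - [0.8,-3,5.0,0,0]
    - [0.8,-3.5,5.8,0,0]
    - [0.8,-4,6.6,0,0]
    - [0.8,-4.3,7.0,0,0]
    - [0.8,-4.3,7.0,0,0]

```text
time: 37.97
eef_pos: [0.4509, 0.4207, 0.2961]
tcp_rot: [0.994, 0.108, 0.033, 0.005]
contact_force: [0.2, -1.1, -1.1]
opening: 0.798
```

Run:
```python
from m2 import *
import m2
m2.mask=lambda p,n:(lambda m:m[0]["region"] if m else None)(ctrl.masks_of(p,n))
PR.update(tumbler=[(.029,.011),(.032,.096)],jigger=[(.0185,.006),(.0205,.114)],bitters=[(.0225,.006),(.0225,.08),(.0125,.107),(.0125,.136)],
 vodka=[(.031,.006),(.031,.146),(.0155,.18),(.0155,.23)],whisky=[(.033,.006),(.033,.136),(.015,.168),(.015,.218)])
p={c:ctrl.read_camera(c) for c in("scene","top")}
for n,x in dict(jigger=(.53,-.01),tumbler=(.52,.08),shot=(.54,-.1),whisky=(.62,.09),vodka=(.64,-.09),bitters=(.63,0),jar=(.416,-.083),vermouth=(.595,.342)).items(): print(n,*fit({c:p[c] for c in p},n,x))
s=ctrl.get_state(); print(s["time"],s["eef_pos"])
a=cv2.resize(np.hstack([p["top"]["frame"][110:250,190:330],p["scene"]["frame"][130:270,205:355]])[:,:,::-1],None,fx=2.7,fy=2.7,interpolation=cv2.INTER_CUBIC)
cv2.imwrite("pics/v12.png",a)
```

```text
jigger ('scene', [0.4996, 0.0126], [(77, 453)]) ('top', [0.5292, -0.0117], [(167, 199)]) ('both', [0.5203, -0.0114], [(77, 467), (167, 196)])
tumbler ('scene', [0.5106, 0.0855], [(517, 638)]) ('top', [0.523, 0.0812], [(392, 427)]) ('both', [0.52, 0.0814], [(517, 645), (392, 426)])
shot ('scene', [0.5409, -0.107], [(377, 369)]) ('top', [0.5438, -0.1019], [(208, 226)]) ('both', [0.5426, -0.1047], [(377, 369), (208, 226)])
whisky ('scene', [0.6293, 0.0843], [(1175, 1424)]) ('top', [0.6246, 0.0909], [(654, 626)]) ('both', [0.6255, 0.0902], [(1175, 1416), (654, 626)])
vodka ('scene', [0.6421, -0.0986], [(1530, 1569)]) ('top', [0.6425, -0.0933], [(594, 610)]) ('both', [0.6417, -0.0953], [(1530, 1566), (594, 609)])
bitters ('scene', [0.6328, -0.0047], [(543, 609)]) ('top', [0.6342, 0.0004], [(228, 255)]) ('both', [0.6332, -0.002], [(543, 608), (228, 255)])
jar ('scene', [0.4143, -0.0856], [(941, 1055)]) ('top', [0.4171, -0.0803], [(685, 710)]) ('both', [0.416, -0.0829], [(941, 1055), (685, 711)])
vermouth ('scene', [0.5979, 0.3376], [(1186, 1315)]) ('top', [0.5944, 0.3446], [(857, 866)]) ('both', [0.5947, 0.3421], [(1186, 1309), (857, 863)])
38.8667 [0.45356303 0.41753439 0.29543814]
```

View pics/v12.png

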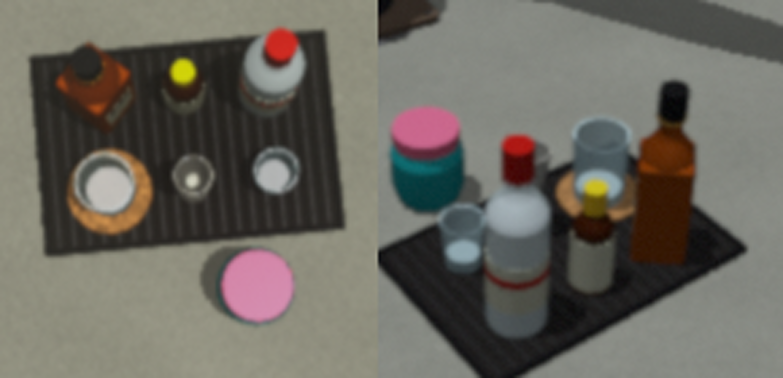

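```bash
python3 -c "
from plant import ctrl
print(ctrl.sign_off())"
```

```text
the job is handed in; nothing more can be done
None
```

I placed the tumbler, bitters, vodka, jigger and whisky in that order, each picked and set down once, and handed the job in at about 39 s of the 134 s. `sign_off` reports no verdict.

Positions below come from the top-camera fits, in the mat's axes:

| Item | Measured | Limit |
|---|---|---|
| Tumbler from coaster centre | about 2 mm | 13 mm |
| Whisky behind coaster | about 102 mm, 3 mm sideways | 80–120 mm, 15 mm |
| Vodka behind shot glass | about 99 mm, 2 mm sideways | 80–120 mm, 15 mm |
| Jigger off the line | about 4 mm | 15 mm |
| Jigger to coaster and shot glass | about 95 and 91 mm | 110 mm |
| Bitters behind coaster line | about 102 mm | 80–120 mm |
| Bitters to whisky and vodka | 91 and 94 mm | 118 mm |

- **Left alone:** the shot glass, sweets jar and vermouth measured within a few mm of where they started. Everything looks upright in the last picture, and the arm is clear of the mat.
- **Where the cameras disagreed:** the scene camera usually read 3–7 mm off the top camera. Its final fits for the jigger (about 38 mm off), tumbler (about 13 mm) and whisky (about 8 mm) are unreliable because other things partly hide them. I relied on the top view for those. I also checked the tumbler in the scene view before it was hidden, and that agreed.

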